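Make up two hinge kits on the balcony workboard

ROBOT

A 6-joint arm with a two-finger parallel gripper is mounted at the origin on the work surface. World frame = base frame: x ahead of the robot, y to its left, z up, the work surface at z = 0. Lengths are in m, angles in rad, forces in N, time in s.
With the tool pointing down it reaches from about 0.375 to 0.9 m from the base axis. Payload 3.1 kg.
Tool frame: the origin (TCP) lies midway between the tips of the shut fingers; the grasp point (between the pads) lies 19 mm behind it (pinch_z is the distance from the TCP to the grasp point, in m); z points along the fingers, y is the line along which they close (so a half turn about z gives the same grasp; the last joint's range is limited). The gripper opens to 85 mm and grips with 20 to 120 N. Pads are 22 mm wide; open, the fingers measure 114 mm over their backs; the gripper's body (76 mm by 85 mm) begins 54 mm behind the grasp point. The pads swing forward as they close: fully open they stand 13 mm farther back than shut.
Start: joints at [1.071, 0.527, 1.433, -0, 1.181, -0.178], TCP at [0.198, 0.593, 0.231] pointing down, gripper open.
Joint ranges: [-3.08, 3.08], [-0.75, 2.2], [0.22, 2.44], [-1.43, 4.57], [0, 2.65], [-2.85, 2.85]. Speed limits (rad/s): [2.79, 2.79, 3.14, 3.14, 3.14, 3.14].

INTERFACE

Orientations are given as a unit quaternion [w, x, y, z].
In Python, from bench import state, read_camera, camera_params, job_done, pinch_z gives the robot as it stands.
- The arm moves only by the shell command python3 -m crank 'ROWS'. ROWS is JSON, one flat list of numbers, 5 for each row, row after row: the gripper's target within -1 to 1 (fully open at 1, half-way at 0, shut at -1), then the shift along the tool's x, y, z each as a share of 100 mm, from -1 to 1, then the turn about the tool's z as a share of pi rad, from -1 to 1. In form: [fingers, tx, ty, tz, yaw, fingers, tx, ty, tz, yaw, ...]. A call has 1 to 8 rows; each row shifts and turns the commanded pose from where the row before left it, along the tool's axes as they then stand; what a row does not reach is not made up. A row lasts 1/10 s, in which the tool goes at most 50 mm and 8.59 degrees, less where a joint would pass 70% of its speed; a pose out of reach is approached as far as the arm can. A call with a number of a shift or a turn outside -1 to 1 is refused whole. A call with a gripper value outside its range is refused whole. The fingers move at their own pace and stop on an object; the grip force is fixed at half the most. Time passes only in rows, so rows that do not move let the fingers close. It gives the time, the measured TCP pose, the force, the opening and the grip force at its end, in the units of the state.
- state(): the state, without advancing time (a new reading comes with each control period).
- read_camera(name): name is "scene" or "top"; returns the picture (400x640x3 uint8, red, green, blue); there is no depth.
- camera_params(name): a dict with "K" (3x3 intrinsics, pixels), "extrinsics" (4x4, takes a point from world to camera coordinates). Camera axes: x right, y down, z forward; pixel columns grow to the right and rows downward; lengths in m; the calibration is good to about 2 mm. A picture is of the moment at which its call begins. camera_params takes no time and is no camera call.
- job_done(): hands the job in; it is judged then, once.
The state is a dict: "t": time; "joint_pos": joint angles; "joint_velocities": joint speeds; "joint_efforts": joint torques, N m; "tool_pos": TCP position; "tcp_rot": TCP orientation; "force": force on the tool from outside, world axes, zero at the start; "ft_torque": the same for the moment, N m; "gripper_width": finger opening in m; "grasp_force": force on a finger pad.
Only numpy, scipy, OpenCV 4.12 (cv2) and the standard library are available. Lean on these libraries where they do the work, as an engineer would, in place of code of your own. Each camera call takes 0.05 s, during which the arm holds its last target. There are 200 camera calls.

TASK

Make up the two hinge kits from the parts on the green mat: the long tray gets the strap hinge leaf, the longer hinge pin and the file; the square tray gets the butt hinge leaf and the shorter hinge pin. Lay every part flat, the same way up as now, on its tray's floor, side by side, none resting on another or on a tray wall. Leave the angle bracket, the tea glass and the oil bottle where they are.

Things in the scene. Friction and masses are not known exactly. Their poses are not given: they have to be found in the camera images.
- strap_leaf: steel strap-hinge leaf, 110 long x 30 wide x 6 thick with a 12 mm round knuckle across one end and a narrower 18 mm wide tongue at the other; 0.12 kg; starts flat on the green mat (top at z = 0.002), at any yaw. Origin: underside, midway along the length and width; x along the length towards the tongue, y across the width, z up. Plain 30 mm width at the origin.
- butt_leaf: steel butt-hinge leaf, a plain rectangular plate 64 long x 38 wide overall x 6 thick, with three round knuckles 12 mm high along one long edge; 0.10 kg; starts flat on the green mat (top at z = 0.002), at any yaw. Origin: underside, midway along the length, and midway across the width overall; x along the 64 mm length, y across the 38 mm width (knuckles at +y), z up.
- long_pin: the longer brushed aluminium hinge pin, 96 long, round shank 10 mm in diameter with a 12 x 12 mm square head at both ends; 30 g; starts flat on the green mat (top at z = 0.002), at any yaw, on a flat of its heads. Origin: on its axis at mid length, 6 mm above what it lies on; x along its axis.
- short_pin: the shorter brushed aluminium hinge pin, 52 long, otherwise like the longer one; 20 g; starts flat on the green mat (top at z = 0.002), at any yaw. Origin: on its axis at mid length, 6 mm above what it lies on; x along its axis.
- file: small black plastic file, 101 long: a handle 52 long x 16 wide x 12 high (x from -50 to +2 mm) and a straight flat blade 9 wide x 5 high (to x = +51 mm); 30 g; starts flat on the green mat (top at z = 0.002), at any yaw. Origin: underside, on the centre line, near mid length; x towards the blade's tip, y across, z up. Centre of the handle at x = -24 mm.
- long_tray: the long kit tray: open grey sheet-metal tray, 240 (x) x 140 (y) outside, 18 high, walls and floor 4 mm thick, so 232 x 132 inside with its floor at z = 0.004; fixed to the board on one side of the mat or the other, turned a little. Origin: centre of its underside; z up.
- square_tray: the square kit tray: open grey sheet-metal tray, 160 x 160 outside, 18 high, walls and floor 4 mm thick, so 152 x 152 inside with its floor at z = 0.004; fixed to the board on the side that the long tray leaves free, turned a little. Origin: centre of its underside; z up.
- bracket: flat L-shaped steel angle bracket, legs 60 and 60 long, 18 wide, 5 thick, not part of any kit; starts flat on the green mat (top at z = 0.002), at any yaw, among the stock. Origin: underside, near the middle of the L's outline; z up.
- tea_glass: tulip-shaped glass of tea, 84 high, on its white saucer 116 in diameter (one piece), standing beyond the mat. Origin: centre of its underside; z up.
- oil_bottle: white plastic oil bottle, 48 in diameter, 110 high with its black cap, standing beyond the mat. Origin: centre of its underside; z up.
Not all that is in view belongs to the job. What is shaped like the square_tray but purple is not meant.

How it is judged:
By the outcome, as a careful person would: the job done as asked, in the order asked, and still so for the second after the job is handed in, with the robot touching nothing.
It also fails if it takes over 115 s, if anything falls off the work surface, if the arm or the gripper's body presses on something with over 40 N, if the wrist force passes 120 N, or if a joint passes its speed limit or range.

## Working session

There is one attempt and no reset: what is moved stays moved. The work goes in short steps, Python scripts to look and compute and a shell command to move; the robot and the scene stay as the last step left them, time stands still between calls to the robot, and variables do not carry over. Pictures are saved under pics/ and viewed, at most 14 in all, crops included, and the job is handed in when it is done.

```bash
ls; mkdir -p pics
python3 - <<'E'
from bench import *
import cv2
print(state()); print(pinch_z)
for n in("top","scene"):
    im=read_camera(n); cv2.imwrite(f"pics/{n}0.png",im[:,:,::-1]); p=camera_params(n); print(n,p)
E
```

```text
pics
{'t': 0.0, 'joint_pos': array([ 1.07047938e+00,  5.28452602e-01,  1.43391416e+00,  5.08914130e-07,
        1.18136842e+00, -1.78513282e-01]), 'joint_velocities': array([-0.00025733, -0.00025657,  0.00014708,  0.00221832, -0.00039137,
       -0.00041186]), 'joint_efforts': array([ 2.18005291e-03, -4.42355239e+01, -1.78026295e+01, -4.77979017e-05,
        8.31502606e-03, -3.99999500e-08]), 'tool_pos': array([0.19730619, 0.59228779, 0.23033817]), 'tcp_rot': array([-3.56883616e-04,  1.60208458e-01,  9.87082622e-01, -1.01006896e-03]), 'force': array([ 0.4405729 , -0.72914557,  0.15457398]), 'ft_torque': array([-0.01487144,  0.02906168, -0.00958559]), 'grasp_force': 0.0, 'gripper_width': 0.08530732941497733}
0.0187
top {'K': array([[481.04129298,   0.        , 324.98481168],
       [  0.        , 481.04129298, 200.73807052],
       [  0.        ,   0.        ,   1.        ]]), 'extrinsics': array([[ 0.02473567, -0.99964076,  0.01032004, -0.01590469],
       [-0.9974713 , -0.02536737, -0.06638901,  0.51962647],
       [ 0.06662695, -0.00865177, -0.99774045,  1.23891673],
       [ 0.        ,  0.        ,  0.        ,  1.        ]])}
scene {'K': array([[365.00716577,   0.        , 319.44177616],
       [  0.        , 365.00716577, 208.11472589],
       [  0.        ,   0.        ,   1.        ]]), 'extrinsics': array([[-0.27620866,  0.96107226, -0.00699206,  0.15035988],
       [ 0.69629699,  0.19508795, -0.69073236, -0.3421929 ],
       [-0.66247964, -0.19565481, -0.72307671,  1.30961513],
       [ 0.        ,  0.        ,  0.        ,  1.        ]])}
```

View pics/top0.png

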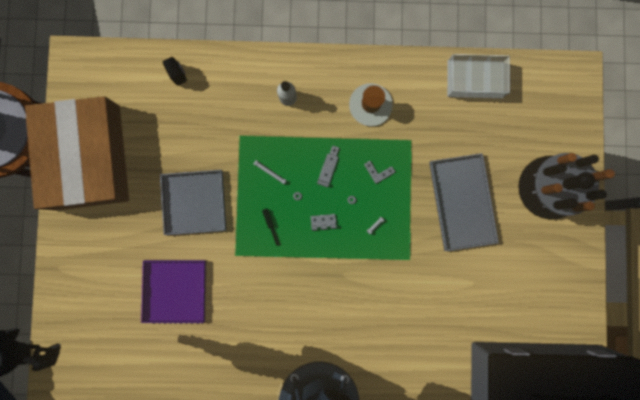

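View pics/scene0.png

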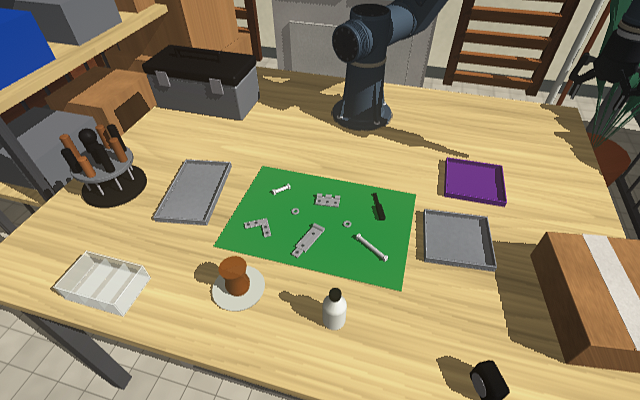

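Top view: long pin (270,172), strap leaf (328,167), bracket (380,171), file (271,226), butt leaf (323,222), short pin (376,226). Two washers lie at (297,196) and (351,200). The long tray is on the right at (465,202), the grey square tray on the left at (195,203), and the purple tray (175,292) isn't meant.

```bash
cat > h.py <<'E'
import numpy as np, cv2
from bench import *
def unproj(n,uv,z):
    p=camera_params(n);E=p["extrinsics"];R,t=E[:3,:3],E[:3,3];c=-R.T@t
    uv=np.atleast_2d(uv).astype(float);d=np.c_[uv,np.ones(len(uv))]@np.linalg.inv(p["K"]).T@R
    return (c+d*((z-c[2])/d[:,2])[:,None])[:,:2]
def proj(n,P):
    p=camera_params(n);E=p["extrinsics"];q=np.atleast_2d(P)@E[:3,:3].T+E[:3,3];q=q@p["K"].T
    return q[:,:2]/q[:,2:]
def avg(n,k=4): return np.mean([read_camera(n).astype(np.float32) for _ in range(k)],0)
def rectify(n,im,x0,x1,y0,y1,z,s=2000):
    "metric view at height z: rows = x descending, cols = y descending, s px/m"
    C=np.array([[x1,y1,z],[x1,y0,z],[x0,y0,z],[x0,y1,z]]);w,h=(y1-y0)*s,(x1-x0)*s
    H=cv2.getPerspectiveTransform(np.float32([[0,0],[w,0],[w,h],[0,h]]),np.float32(proj(n,C)))
    return cv2.warpPerspective(im,H,(int(w),int(h)),flags=cv2.INTER_CUBIC|cv2.WARP_INVERSE_MAP)
E
python3 - <<'E'
from h import *
for n in("top","scene"):
    im=avg(n); np.save(n+".npy",im)
    big=rectify(n,im,.27,.62,-.25,.25,.006)
    big=np.clip(big,0,255); np.save(n+"r.npy",big)
    r,g,b=big[...,0],big[...,1],big[...,2]
    gr=(g-np.maximum(r,b))/(g+10)
    m=(gr<0.45).astype(np.uint8)
    cs,_=cv2.findContours(m,cv2.RETR_EXTERNAL,cv2.CHAIN_APPROX_NONE)
    print(n)
    for c in cs:
        a=cv2.contourArea(c)
        if 200<a<30000:
            (u,v),(w,h),th=cv2.minAreaRect(c)
            M=cv2.moments(c)
            print("rect c x%.4f y%.4f size %.1f %.1f ang%.1f | centroid x%.4f y%.4f"%(.62-v/2000,.25-u/2000,w/2,h/2,th,.62-M['m01']/M['m00']/2000,.25-M['m10']/M['m00']/2000))
    if n=="top": cv2.imwrite("pics/crop1.png",cv2.resize(big[:,:,::-1],(800,560)))
t={"long":[(431,162),(484,155),(499,245),(450,250)],"sq":[(162,174),(225,171),(228,233),(163,236)]}
for k,v in t.items(): 
    P=unproj("top",v,.018);print(k,P.round(3).tolist(),P.mean(0),np.linalg.norm(P-np.roll(P,-1,0),axis=1).round(3))
im=np.load("top.npy")
a=cv2.resize(im[140:265,150:240],(396,550),interpolation=2);b=cv2.resize(im[140:265,420:510],(396,550),interpolation=2)
cv2.imwrite("pics/trays.png",np.hstack([a,b])[:,:,::-1])
E
```

```text
top
rect c x0.4595 y-0.1368 size 21.3 61.2 ang44.5 | centroid x0.4597 y-0.1365
rect c x0.4657 y-0.0003 size 44.7 74.0 ang82.9 | centroid x0.4655 y0.0004
rect c x0.4490 y0.1341 size 101.9 23.3 ang67.9 | centroid x0.4553 y0.1380
rect c x0.5260 y-0.0725 size 26.0 28.0 ang90.0 | centroid x0.5259 y-0.0721
rect c x0.5323 y0.0713 size 26.5 27.5 ang90.0 | centroid x0.5321 y0.0711
rect c x0.6102 y-0.1458 size 63.4 68.7 ang58.6 | centroid x0.5982 y-0.1445
rect c x0.5918 y-0.0042 size 40.9 70.0 ang15.8 | centroid x0.5898 y-0.0038
rect c x0.5923 y0.1446 size 109.2 19.0 ang31.3 | centroid x0.5917 y0.1437
scene
rect c x0.4586 y-0.1388 size 28.5 62.8 ang43.3 | centroid x0.4580 y-0.1384
rect c x0.4644 y-0.0047 size 51.1 77.0 ang84.1 | centroid x0.4650 y-0.0010
rect c x0.4511 y0.1327 size 103.8 28.8 ang68.4 | centroid x0.4579 y0.1367
rect c x0.5280 y-0.0727 size 28.0 22.9 ang56.3 | centroid x0.5278 y-0.0727
rect c x0.5339 y0.0703 size 23.9 26.2 ang18.4 | centroid x0.5342 y0.0704
rect c x0.6101 y-0.1471 size 61.3 63.1 ang58.1 | centroid x0.5988 y-0.1471
rect c x0.5906 y-0.0041 size 38.6 70.9 ang15.2 | centroid x0.5885 y-0.0040
rect c x0.5914 y0.1433 size 104.0 22.8 ang32.8 | centroid x0.5903 y0.1417
long [[0.629, -0.279], [0.651, -0.419], [0.416, -0.459], [0.4, -0.331]] [ 0.52397595 -0.37191888] [0.142 0.239 0.129 0.235]
sq [[0.579, 0.424], [0.591, 0.26], [0.43, 0.246], [0.418, 0.414]] [0.50433508 0.33632987] [0.164 0.162 0.168 0.162][ WARN:0@1.497] global loadsave.cpp:1063 imwrite_ Unsupported depth image for selected encoder is fallbacked to CV_8U.
```

View pics/crop1.png

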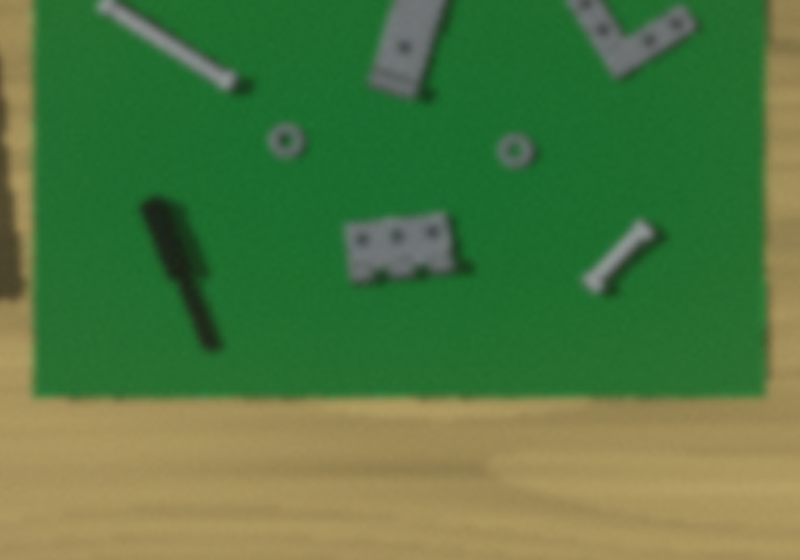

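View pics/trays.png

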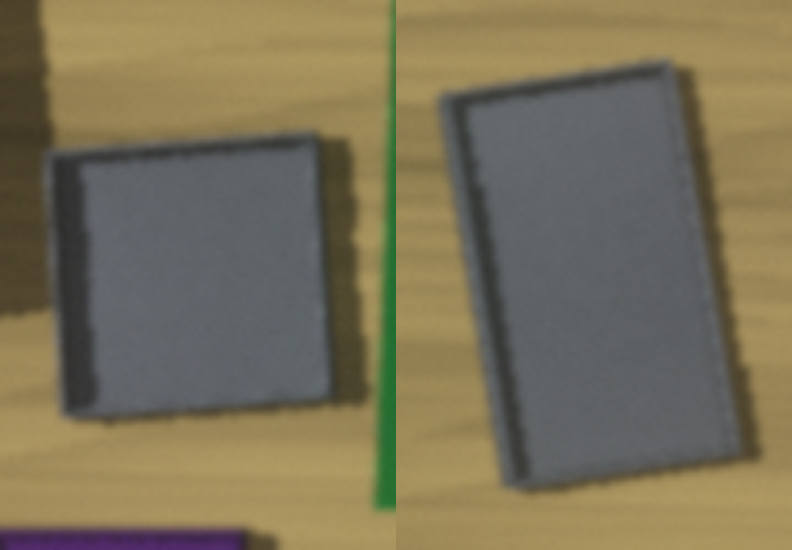

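The crop confirms the identities: the long pin is about 104 mm at this scale, the short pin about 55 mm. The file has its handle up-left (170,235) and blade tip at (213,348). The butt leaf's knuckles face down. The strap leaf was cut off at the top, so I'll measure again with a wider window and a brightness threshold that rejects shadows.

Run:
```python
from h import *
for n in("top","scene"):
    im=np.load(n+".npy")
    big=np.clip(rectify(n,im,.37,.70,-.22,.22,.008),0,255)
    r,g=big[...,0],big[...,1]
    for nm,m in(("metal",(r>85)),("dark",(g<65))):
      cs,_=cv2.findContours(m.astype(np.uint8),cv2.RETR_EXTERNAL,cv2.CHAIN_APPROX_NONE)
      for c in cs:
        a=cv2.contourArea(c)
        if 500<a<30000:
            (u,v),(w,h),th=cv2.minAreaRect(c);B=cv2.boxPoints(((u,v),(w,h),th));M=cv2.moments(c)
            e=B[1]-B[0];f=B[2]-B[1];L=e if np.hypot(*e)>np.hypot(*f) else f
            yaw=np.degrees(np.arctan2(-L[0],-L[1]))%180
            print(n,nm,"rect x%.4f y%.4f %.1fx%.1f yaw%.1f | cen x%.4f y%.4f"%(.70-v/2000,.22-u/2000,max(w,h)/2,min(w,h)/2,yaw,.70-M['m01']/M['m00']/2000,.22-M['m10']/M['m00']/2000))
def tr(v,u0,off):
    v=np.array(v,float);v=np.c_[(v[:,0]-off)/4.4-.4+u0,v[:,1]/4.4-.4+140]
    P=unproj("top",v,.018);d=P-np.roll(P,-1,0)
    print(P.mean(0).round(4),np.linalg.norm(d,axis=1).round(3),np.degrees(np.arctan2(d[:,1],d[:,0])).round(1))
tr([(45,152),(318,133),(332,402),(65,418)],150,0)
tr([(441,95),(670,62),(745,457),(510,488)],420,396)
big=rectify("top",np.load("top.npy"),.37,.70,-.22,.22,.008)
cv2.imwrite("pics/c2.png",cv2.resize(np.clip(big*1.3,0,255)[:,:,::-1].astype(np.uint8),(800,600)))
```

```text
top metal rect x0.3720 y0.0003 439.5x2.0 yaw90.0 | cen x0.3717 y0.0000
top metal rect x0.4599 y-0.1356 53.8x13.1 yaw135.9 | cen x0.4603 y-0.1351
top metal rect x0.4664 y0.0009 63.3x35.1 yaw96.7 | cen x0.4669 y0.0013
top metal rect x0.5937 y0.1460 98.1x12.2 yaw57.7 | cen x0.5933 y0.1465
top metal rect x0.6121 y-0.1435 59.3x59.0 yaw32.2 | cen x0.5997 y-0.1407
top metal rect x0.6147 y-0.0100 107.1x29.3 yaw162.6 | cen x0.6112 y-0.0091
top metal rect x0.6940 y0.0003 439.5x12.0 yaw90.0 | cen x0.6942 y-0.0014
top dark rect x0.4498 y0.1333 100.9x22.4 yaw23.0 | cen x0.4570 y0.1373
scene metal rect x0.3763 y0.0003 439.5x10.5 yaw90.0 | cen x0.3756 y0.0015
scene metal rect x0.4594 y-0.1366 57.8x26.8 yaw136.3 | cen x0.4589 y-0.1364
scene metal rect x0.4662 y0.0002 66.5x49.1 yaw98.1 | cen x0.4666 y0.0005
scene metal rect x0.5295 y-0.0714 25.5x20.4 yaw33.7 | cen x0.5293 y-0.0716
scene metal rect x0.5358 y0.0712 23.6x21.4 yaw49.4 | cen x0.5357 y0.0710
scene metal rect x0.5924 y0.1441 103.2x19.5 yaw57.3 | cen x0.5917 y0.1439
scene metal rect x0.6146 y-0.1442 66.9x61.5 yaw32.0 | cen x0.6027 y-0.1427
scene metal rect x0.6151 y-0.0092 115.7x36.6 yaw164.9 | cen x0.6106 y-0.0088
scene metal rect x0.6970 y0.0003 439.5x6.0 yaw90.0 | cen x0.6974 y-0.0056
scene dark rect x0.4538 y0.1327 100.7x26.6 yaw22.4 | cen x0.4574 y0.1379
[0.5071 0.3409] [0.162 0.16  0.157 0.158] [  95.5    5.2  -85.1 -173. ]
[ 0.5259 -0.3668] [0.139 0.239 0.141 0.237] [  99.7   10.9  -81.2 -169.5]
```

View pics/c2.png

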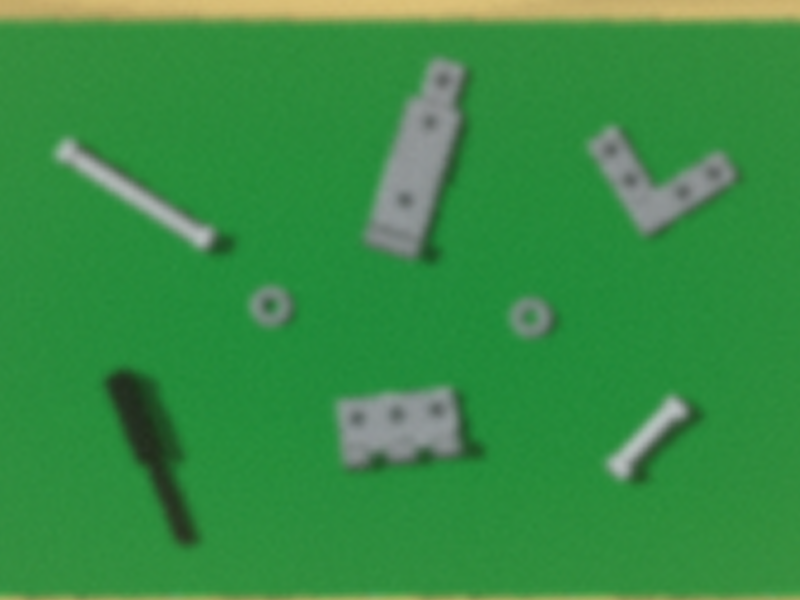

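The sizes check out: long pin 98x12, short pin 54x13, butt leaf 63x35, strap leaf 107x29, trays 239x140 and 160x159. Both cameras agree to within about 2 mm. Next is a helper that gives tool-frame offsets, then the first move.

```bash
cat >> h.py <<'E'
from scipy.spatial.transform import Rotation as Ro
def go(x,y,z,phi):
    "offset to target: yaw share, then tx ty tz (x100mm) in the frame after the yaw"
    s=state();R=Ro.from_quat(np.roll(s["tcp_rot"],-1)).as_matrix();p=np.degrees(np.arctan2(R[1,1],R[0,1]))
    f=np.radians(phi);d=np.array([x,y,z])-s["tool_pos"]
    tx=d@[-np.sin(f),np.cos(f),0];ty=d@[np.cos(f),np.sin(f),0]
    print("t%.1f phi%.1f yaw %.3f | tx %.3f ty %.3f tz %.3f | F %s w%.1f g%.0f pos %s"%(s["t"],p,((p-phi+180)%360-180)/180,tx*10,ty*10,-d[2]*10,s["force"].round(1),s["gripper_width"]*1e3,s["grasp_force"],s["tool_pos"].round(4)))
E
python3 -c "
from h import *
go(.6147,-.01,.06,72.6)"
```

```text
t0.5 phi71.6 yaw -0.006 | tx -5.783 ty -4.506 tz 1.713 | F [-0.8  0.2  0.3] w85.6 g0 pos [0.1976 0.5929 0.2313]
```

```bash
python3 -m crank '[0.2,-0.36,-0.28,0.1,-0.006, 0.2,-0.36,-0.28,0.1,0, 0.2,-0.36,-0.28,0.1,0, 0.2,-0.36,-0.28,0.1,0, 0.2,-0.36,-0.28,0.1,0, 0.2,-0.36,-0.28,0.1,0, 0.2,-0.36,-0.28,0.1,0, 0.2,-0.36,-0.28,0.1,0]'
python3 -m crank '[0.2,-0.36,-0.28,0.1,0, 0.2,-0.36,-0.28,0.1,0, 0.2,-0.36,-0.28,0.1,0, 0.2,-0.36,-0.28,0.1,0, 0.2,-0.36,-0.28,0.1,0, 0.2,-0.36,-0.28,0.1,0, 0.2,-0.36,-0.28,0.1,0, 0.2,-0.36,-0.28,0.1,0]'
python3 -m crank '[0.2,0,0,0,0, 0.2,0,0,0,0, 0.2,0,0,0,0]'
python3 -c "
from h import *
go(.6147,-.01,.06,72.6)
cv2.imwrite('pics/s1.png',cv2.resize(read_camera('scene')[150:300,200:440,::-1],(800,500)))"
```

```text
t: 1.3
tool_pos: [0.4061, 0.2913, 0.1513]
tcp_rot: [0.0, 0.151, 0.989, 0.0]
force: [1.5, 0.2, -0.6]
gripper_width: 0.0511
grasp_force: 0.0
t: 2.1
tool_pos: [0.6142, -0.0088, 0.071]
tcp_rot: [0.0, 0.151, 0.989, 0.0]
force: [1.5, 0.5, -0.1]
gripper_width: 0.0514
grasp_force: 0.0
t: 2.4
tool_pos: [0.612, -0.0062, 0.0713]
tcp_rot: [-0.001, 0.151, 0.989, 0.0]
force: [0.5, 0.6, -0.2]
gripper_width: 0.0514
grasp_force: 0.0
t2.4 phi72.7 yaw 0.000 | tx -0.037 ty -0.028 tz 0.113 | F [ 0.5  0.6 -0.2] w51.4 g0 pos [ 0.612  -0.0062  0.0713]
```

View pics/s1.png

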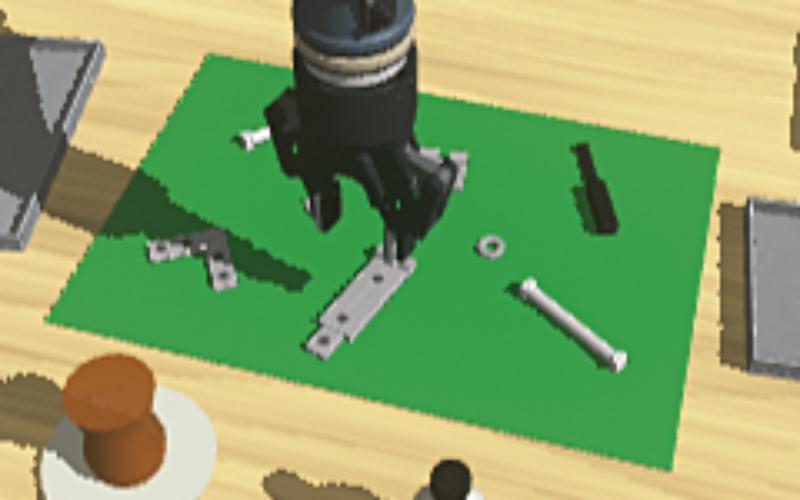

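The open fingers straddle the strap leaf around (385,240), and nothing else is near. I'll descend and grip.

```bash
python3 -m crank '[0.2,-0.037,-0.028,0.25,0, 0.2,0,0,0.2,0, 0.2,0,0,0.13,0, 0.2,0,0,0.07,0, 0.2,0,0,0.035,0, 0.2,0,0,0,0, 0.2,0,0,0,0]'
python3 -m crank '[-1,0,0,0,0, -1,0,0,0,0, -1,0,0,0,0, -1,0,0,0,0, -1,0,0,0,0, -1,0,0,0,0]'
python3 -m crank '[-1,0,0,-0.2,0, -1,0,0,-0.3,0, -1,0,0,-0.3,0, -1,0,0,0,0, -1,0,0,0,0]'
python3 -c "
from h import *
go(.5948,-.3544,.0838,10.2)"
```

```text
t: 3.15
tool_pos: [0.6162, -0.0107, 0.0035]
tcp_rot: [0.001, 0.151, 0.989, -0.0]
force: [0.9, -0.1, -0.3]
gripper_width: 0.0512
grasp_force: 0.0
t: 3.75
tool_pos: [0.6163, -0.0109, 0.0039]
tcp_rot: [0.001, 0.151, 0.989, -0.0]
force: [-1.3, 1.1, 5.3]
gripper_width: 0.0273
grasp_force: 59.0
t: 4.25
tool_pos: [0.6158, -0.0109, 0.0832]
tcp_rot: [0.001, 0.151, 0.989, -0.0]
force: [-0.4, -0.5, -1.7]
gripper_width: 0.0268
grasp_force: 59.5
t4.2 phi72.6 yaw 0.347 | tx -3.344 ty -0.815 tz -0.006 | F [-0.4 -0.5 -1.7] w26.8 g59 pos [ 0.6158 -0.0109  0.0832]
```

```bash
python3 -m crank '[-1,0,0,0,0.0434, -1,0,0,0,0.0434, -1,0,0,0,0.0434, -1,0,0,0,0.0434, -1,0,0,0,0.0434, -1,0,0,0,0.0434, -1,0,0,0,0.0434, -1,0,0,0,0.0434]'
python3 -m crank '[-1,-0.42,-0.1,0,0, -1,-0.42,-0.1,0,0, -1,-0.42,-0.1,0,0, -1,-0.42,-0.1,0,0, -1,-0.42,-0.1,0,0, -1,-0.42,-0.1,0,0, -1,-0.42,-0.1,0,0, -1,-0.4,-0.1,0,0]'
python3 -m crank '[-1,0,0,0,0, -1,0,0,0,0, -1,0,0,0,0]'
python3 -c "
from h import *
go(.5948,-.3544,.0065,10.2)
cv2.imwrite('pics/s2.png',cv2.resize(read_camera('top')[130:270,400:520,::-1],(480,560),interpolation=2))"
```

```text
t: 5.05
tool_pos: [0.6142, -0.0106, 0.0806]
tcp_rot: [-0.002, 0.644, 0.765, -0.001]
force: [0.2, -0.7, -1.0]
gripper_width: 0.0276
grasp_force: 59.5
t: 5.85
tool_pos: [0.5942, -0.3548, 0.0802]
tcp_rot: [-0.002, 0.642, 0.767, 0.0]
force: [0.1, 0.2, -1.6]
gripper_width: 0.0271
grasp_force: 59.5
t: 6.15
tool_pos: [0.5947, -0.3518, 0.0809]
tcp_rot: [-0.002, 0.642, 0.767, 0.0]
force: [-0.7, 0.7, -1.2]
gripper_width: 0.0272
grasp_force: 59.5
t6.2 phi10.2 yaw -0.000 | tx -0.026 ty -0.004 tz 0.744 | F [-0.7  0.7 -1.2] w27.2 g59 pos [ 0.5947 -0.3518  0.0809]
```

View pics/s2.png

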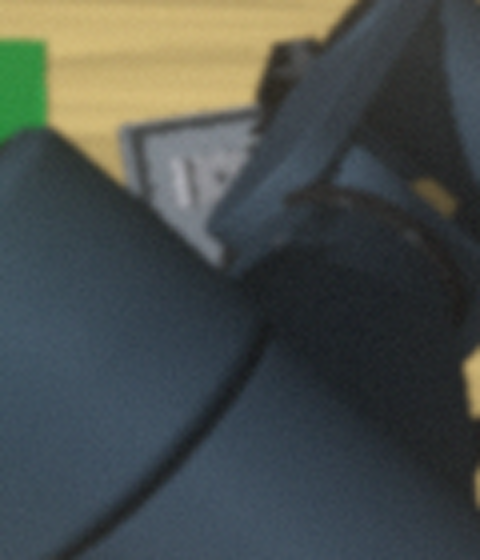

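```bash
python3 - <<'E'
from h import *
print(proj("top",[[.586,-.3035,.088]]), "seen 445.5,175.5")
E
python3 -m crank '[-1,-0.026,-0.004,0.3,0, -1,0,0,0.2,0, -1,0,0,0.13,0, -1,0,0,0.07,0, -1,0,0,0.03,0, -1,0,0,0,0, -1,0,0,0,0]'
python3 -c "
from h import *
go(.5948,-.3544,.0065,10.2)"
```

```text
[[447.13792976 175.31654388]] seen 445.5,175.5
t: 6.9
tool_pos: [0.5965, -0.3566, 0.0108]
tcp_rot: [0.001, 0.642, 0.767, 0.0]
force: [0.7, -0.1, -1.0]
gripper_width: 0.0274
grasp_force: 59.5
t6.9 phi10.2 yaw -0.000 | tx 0.025 ty -0.013 tz 0.043 | F [ 0.7 -0.1 -1. ] w27.4 g59 pos [ 0.5965 -0.3566  0.0108]
```

```bash
python3 -m crank '[-1,0.01,0,0.02,0, -1,0,0,0,0, -1,0,0,0,0]' | grep -E "tool_pos|force"
python3 -m crank '[-1,0,0,0.015,0, -1,0,0,0,0, -1,0,0,0,0]'| grep -E "tool_pos|force"
```

```text
tool_pos: [0.5958, -0.3554, 0.0081]
force: [-0.0, -0.5, -1.3]
grasp_force: 59.5
tool_pos: [0.5956, -0.3553, 0.0062]
force: [-0.2, 0.1, -0.7]
grasp_force: 59.5
```

```bash
python3 -m crank '[0,0,0,0,0, 0,0,0,0,0, 0,0,0,0,0, 0,0,0,0,0]' | grep -E "force|width"
python3 -m crank '[0,0,0,-0.1,0, 0,0,0,-0.3,0, 0,0,0,-0.4,0, 0,0,0,0,0]'| grep -E "tool_pos|force|width"
python3 -c "
from h import *
go(.593,.1455,.0838,-32.3)"
```

```text
force: [-0.1, 0.0, -0.4]
gripper_width: 0.0429
grasp_force: 0.0
tool_pos: [0.5994, -0.3583, 0.0934]
force: [0.7, -0.7, 0.4]
gripper_width: 0.0429
grasp_force: 0.0
t8.3 phi10.2 yaw 0.236 | tx 4.224 ty -2.746 tz 0.096 | F [ 0.7 -0.7  0.4] w42.9 g0 pos [ 0.5994 -0.3583  0.0934]
```

```bash
python3 -m crank '[0,0,0,0,0.047, 0,0,0,0,0.047, 0,0,0,0,0.047, 0,0,0,0,0.047, 0,0,0,0,0.047]' | grep pos
python3 -m crank '[0,0.385,-0.25,0,0, 0,0.385,-0.25,0,0, 0,0.385,-0.25,0,0, 0,0.385,-0.25,0,0, 0,0.385,-0.25,0,0, 0,0.385,-0.25,0,0, 0,0.385,-0.25,0,0, 0,0.385,-0.25,0,0]' | grep pos
python3 -m crank '[0,0.385,-0.25,0,0, 0,0.385,-0.25,0,0, 0,0.385,-0.25,0,0, 0,0,0,0.2,0, 0,0,0,0,0, 0,0,0,0,0, 0,0,0,0,0]' | grep pos
python3 -c "
from h import *
go(.593,.1455,.004,-32.3)
cv2.imwrite('pics/s3.png',cv2.resize(read_camera('top')[130:270,400:520,::-1],(480,560),interpolation=2))"
```

```text
tool_pos: [0.5955, -0.3552, 0.0864]
tool_pos: [0.5901, 0.0136, 0.0866]
tool_pos: [0.5888, 0.1485, 0.0669]
t10.3 phi-32.2 yaw 0.000 | tx -0.003 ty 0.052 tz 0.629 | F [-0.3  0.3 -0.4] w42.7 g0 pos [0.5888 0.1485 0.0669]
```

View pics/s3.png

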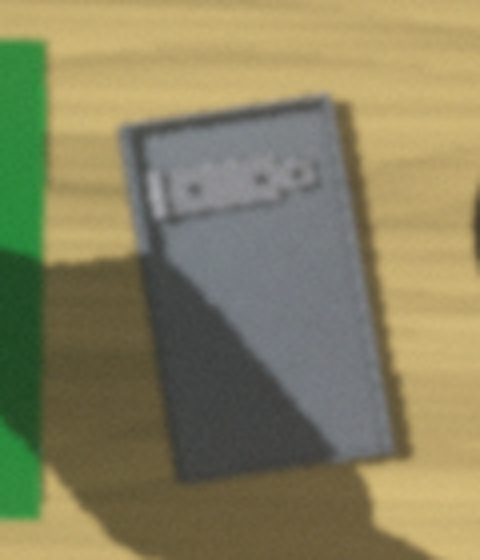

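The strap leaf lies flat and clear of the walls in the long tray: knuckle end at (150,193), tongue end at (320,173), with roughly 8 and 14 mm of clearance. Next, the long pin.

```bash
python3 -m crank '[0,0,0.05,0.2,0, 0,0,0,0.2,0, 0,0,0,0.13,0, 0,0,0,0.07,0, 0,0,0,0.025,0, 0,0,0,0,0, 0,0,0,0,0, 0,0,0,0,0]'|grep -E "pos|force"
python3 -m crank '[-1,0,0,0,0, -1,0,0,0,0, -1,0,0,0,0, -1,0,0,0,0, -1,0,0,0,0, -1,0,0,0,0, -1,0,0,0,0]'|grep -E "pos|force|width"
python3 -m crank '[-1,0,0,-0.2,0, -1,0,0,-0.3,0, -1,0,0,-0.3,0, -1,0,0,0,0, -1,0,0,0,0, -1,0,0,0,0]'|grep -E "pos|force|width"
python3 -c "
from h import *
go(.5259,-.3668,.0838,10.2)"
```

```text
tool_pos: [0.5931, 0.147, 0.0046]
force: [0.3, 0.3, -0.0]
grasp_force: 0.0
tool_pos: [0.5927, 0.147, 0.0043]
force: [-0.3, 1.7, 5.9]
gripper_width: 0.0067
grasp_force: 58.9
tool_pos: [0.5914, 0.1468, 0.0825]
force: [-0.5, 1.0, -1.8]
gripper_width: 0.0067
grasp_force: 58.9
t12.4 phi-32.2 yaw -0.235 | tx -4.939 ty -1.554 tz -0.013 | F [-0.5  1.  -1.8] w6.7 g59 pos [0.5914 0.1468 0.0825]
```

```bash
python3 -m crank '[-1,0,0,0,-0.047, -1,0,0,0,-0.047, -1,0,0,0,-0.047, -1,0,0,0,-0.047, -1,0,0,0,-0.047]' | grep pos
python3 -m crank '[-1,-0.45,-0.14,0,0, -1,-0.45,-0.14,0,0, -1,-0.45,-0.14,0,0, -1,-0.45,-0.14,0,0, -1,-0.45,-0.14,0,0, -1,-0.45,-0.14,0,0, -1,-0.45,-0.14,0,0, -1,-0.45,-0.14,0,0]' | grep pos
python3 -m crank '[-1,-0.45,-0.14,0,0, -1,-0.45,-0.14,0,0, -1,-0.44,-0.14,0,0, -1,0,0,0.2,0, -1,0,0,0.2,0, -1,0,0,0,0, -1,0,0,0,0, -1,0,0,0,0]' | grep -E "pos|force"
python3 -c "
from h import *
go(.5259,-.3668,.0075,10.2)"
```

```text
tool_pos: [0.5912, 0.1468, 0.0819]
tool_pos: [0.5442, -0.2285, 0.082]
tool_pos: [0.5283, -0.3663, 0.0441]
force: [0.3, 1.5, 0.4]
grasp_force: 59.0
t14.6 phi10.2 yaw -0.000 | tx -0.001 ty -0.025 tz 0.366 | F [0.3 1.5 0.4] w7.0 g59 pos [ 0.5283 -0.3663  0.0441]
```

```bash
python3 -m crank '[-1,-0.01,-0.02,0.15,0, -1,0,0,0.12,0, -1,0,0,0.06,0, -1,0,0,0.03,0, -1,0,0,0,0, -1,0,0,0,0, -1,0,0,0,0]' | grep -E "pos|force"
python3 -m crank '[-0.4,0,0,0,0, -0.4,0,0,0,0, -0.4,0,0,0,0, -0.4,0,0,0,0]' | grep -E "pos|force|width"
python3 -m crank '[-0.4,0,0,-0.1,0, 0,0,0,-0.3,0, 0,0,0,-0.4,0, 0,0,0,0,0, 0,0,0,0,0, 0,0,0,0,0]'| grep -E "pos|force|width"
python3 -c "
from h import *
go(.4615,.1408,.06,-68.6)"
```

```text
tool_pos: [0.5264, -0.3681, 0.0082]
force: [0.1, 0.3, 0.2]
grasp_force: 59.0
tool_pos: [0.5262, -0.3678, 0.008]
force: [-1.0, 0.3, 0.2]
gripper_width: 0.0251
grasp_force: 0.0
tool_pos: [0.5255, -0.3672, 0.0874]
force: [-0.4, -0.7, 0.5]
gripper_width: 0.0426
grasp_force: 0.0
t16.2 phi10.1 yaw 0.437 | tx 1.257 ty -4.963 tz 0.274 | F [-0.4 -0.7  0.5] w42.6 g0 pos [ 0.5255 -0.3672  0.0874]
```

```bash
python3 -m crank '[0,0,0,0,0.0437, 0,0,0,0,0.0437, 0,0,0,0,0.0437, 0,0,0,0,0.0437, 0,0,0,0,0.0437]' | grep pos
python3 -m crank '[0,0,0,0,0.0437, 0,0,0,0,0.0437, 0,0,0,0,0.0437, 0,0,0,0,0.0437, 0,0,0,0,0.0437]' | grep pos
python3 -m crank '[0,0.114,-0.45,0.025,0, 0,0.114,-0.45,0.025,0, 0,0.114,-0.45,0.025,0, 0,0.114,-0.45,0.025,0, 0,0.114,-0.45,0.025,0, 0,0.114,-0.45,0.025,0, 0,0.114,-0.45,0.025,0, 0,0.114,-0.45,0.025,0]' | grep pos
python3 -m crank '[0,0.114,-0.45,0.025,0, 0,0.114,-0.45,0.025,0, 0,0.114,-0.45,0.025,0, 0,0,0,0,0, 0,0,0,0,0, 0,0,0,0,0, 0,0,0,0,0]' | grep pos
python3 -c "
from h import *
go(.4615,.1408,.005,-68.6)
a=read_camera('top')[130:270,400:520];b=read_camera('scene')[160:260,330:430]
cv2.imwrite('pics/s4.png',np.hstack([cv2.resize(a,(430,500),interpolation=2),cv2.resize(b,(370,500))])[:,:,::-1])"
```

```text
tool_pos: [0.5252, -0.3669, 0.086]
tool_pos: [0.5251, -0.3669, 0.0859]
tool_pos: [0.4777, 0.0024, 0.0667]
tool_pos: [0.4618, 0.1373, 0.06]
t18.8 phi-68.7 yaw -0.000 | tx 0.010 ty -0.033 tz 0.550 | F [-0.4 -0.1 -0.6] w42.6 g0 pos [0.4618 0.1373 0.06  ]
```

View pics/s4.png

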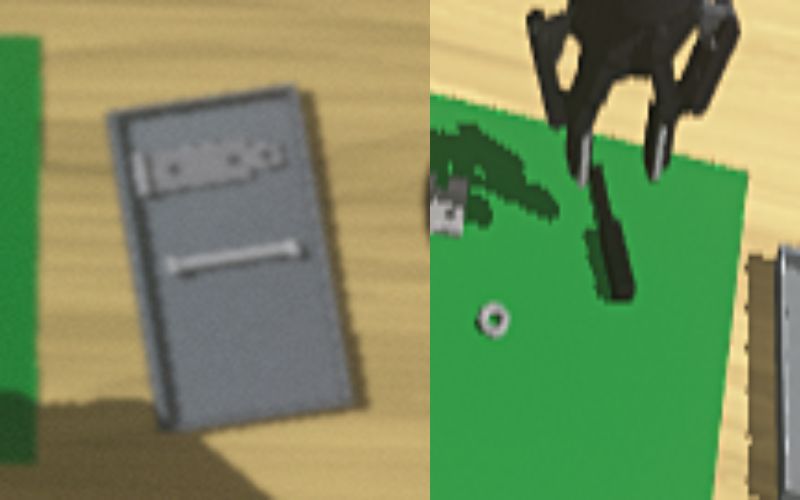

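The strap leaf and the long pin are both well placed in the long tray, the pin running (172,265) to (300,248). Next, the file.

```bash
python3 -m crank '[0,0.01,-0.03,0.2,0, 0,0,0,0.17,0, 0,0,0,0.1,0, 0,0,0,0.05,0, 0,0,0,0.025,0, 0,0,0,0,0, 0,0,0,0,0, 0,0,0,0,0]'|grep -E "pos|force"
python3 -m crank '[-1,0,0,0,0, -1,0,0,0,0, -1,0,0,0,0, -1,0,0,0,0, -1,0,0,0,0, -1,0,0,0,0, -1,0,0,0,0]'|grep -E "pos|force|width"
python3 -m crank '[-1,0,0,-0.2,0, -1,0,0,-0.3,0, -1,0,0,-0.3,0, -1,0,0,0,0, -1,0,0,0,0, -1,0,0,0,0]'|grep -E "pos|force|width"
python3 -c "
from h import *
a=.015;f=np.radians(100.2)
go(.457+a*np.cos(f),-.3792+a*np.sin(f),.0838,10.2)
cv2.imwrite('pics/s5.png',cv2.resize(read_camera('scene')[120:260,330:430,::-1],(400,560)))"
```

```text
tool_pos: [0.4617, 0.1419, 0.0063]
force: [-0.2, -0.4, 0.6]
grasp_force: 0.0
tool_pos: [0.4616, 0.1419, 0.0063]
force: [-0.2, 0.3, 5.1]
gripper_width: 0.0138
grasp_force: 59.1
tool_pos: [0.4606, 0.1418, 0.085]
force: [-0.2, 0.4, -1.2]
gripper_width: 0.0139
grasp_force: 58.7
t20.9 phi-68.5 yaw -0.437 | tx -4.971 ty -0.958 tz 0.012 | F [-0.2  0.4 -1.2] w13.9 g59 pos [0.4606 0.1418 0.085 ]
```

View pics/s5.png

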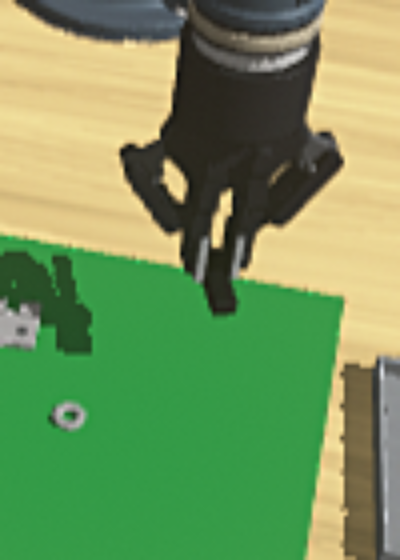

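The file is held level by its handle. Moving it to the long tray.

```bash
python3 -m crank '[-1,0,0,0,-0.0437, -1,0,0,0,-0.0437, -1,0,0,0,-0.0437, -1,0,0,0,-0.0437, -1,0,0,0,-0.0437]' | grep pos
python3 -m crank '[-1,0,0,0,-0.0437, -1,0,0,0,-0.0437, -1,0,0,0,-0.0437, -1,0,0,0,-0.0437, -1,0,0,0,-0.0437]' | grep pos
python3 -m crank '[-1,-0.452,-0.087,0,0, -1,-0.452,-0.087,0,0, -1,-0.452,-0.087,0,0, -1,-0.452,-0.087,0,0, -1,-0.452,-0.087,0,0, -1,-0.452,-0.087,0,0, -1,-0.452,-0.087,0,0, -1,-0.452,-0.087,0,0]' | grep pos
python3 -m crank '[-1,-0.452,-0.087,0,0, -1,-0.452,-0.087,0,0, -1,-0.452,-0.087,0,0, -1,0,0,0.2,0, -1,0,0,0.2,0, -1,0,0,0,0, -1,0,0,0,0, -1,0,0,0,0]' | grep -E "pos|force"
python3 -c "
from h import *
a=.015;f=np.radians(100.2)
go(.457+a*np.cos(f),-.3792+a*np.sin(f),.009,10.2)"
```

```text
tool_pos: [0.4605, 0.1417, 0.0845]
tool_pos: [0.4605, 0.1418, 0.0845]
tool_pos: [0.4555, -0.2278, 0.0844]
tool_pos: [0.455, -0.3642, 0.046]
force: [0.0, 0.7, -0.2]
grasp_force: 58.7
t23.6 phi10.2 yaw -0.000 | tx -0.001 ty -0.007 tz 0.370 | F [ 0.   0.7 -0.2] w14.1 g59 pos [ 0.455  -0.3642  0.046 ]
```

```bash
python3 -m crank '[-1,0,0,0.15,0, -1,0,0,0.12,0, -1,0,0,0.06,0, -1,0,0,0.035,0, -1,0,0,0,0, -1,0,0,0,0, -1,0,0,0,0]' | grep -E "pos|force"
python3 -m crank '[-0.25,0,0,0,0, -0.25,0,0,0,0, -0.25,0,0,0,0, -0.25,0,0,0,0]' | grep -E "pos|force|width"
python3 -m crank '[-0.25,0,0,-0.1,0, 0,0,0,-0.3,0, 0.4,0,0,-0.4,0, 0.4,0,0,0,0, 0.4,0,0,0,0, 0.4,0,0,0,0]'| grep -E "pos|force|width"
python3 -c "
from h import *
go(.4664,.0007,.06,6.9)"
```

```text
tool_pos: [0.4549, -0.3646, 0.0094]
force: [-0.4, 0.1, -0.2]
grasp_force: 58.7
tool_pos: [0.4548, -0.3645, 0.0094]
force: [0.0, 1.0, 0.1]
gripper_width: 0.0318
grasp_force: 0.0
tool_pos: [0.4542, -0.3638, 0.089]
force: [-0.2, 0.1, -0.6]
gripper_width: 0.0598
grasp_force: 0.0
t25.3 phi10.1 yaw 0.018 | tx 3.604 ty 0.559 tz 0.290 | F [-0.2  0.1 -0.6] w59.8 g0 pos [ 0.4542 -0.3638  0.089 ]
```

```bash
python3 -m crank '[0.4,0,0,0,0.018, 0.4,0.45,0.07,0.036,0, 0.4,0.45,0.07,0.036,0, 0.4,0.45,0.07,0.036,0, 0.4,0.45,0.07,0.036,0, 0.4,0.45,0.07,0.036,0, 0.4,0.45,0.07,0.036,0, 0.4,0.45,0.07,0.036,0]' | grep pos
python3 -m crank '[0.4,0.45,0.07,0.036,0, 0.4,0,0,0,0, 0.4,0,0,0,0, 0.4,0,0,0,0, 0.4,0,0,0,0]' | grep pos
python3 -c "
from h import *
go(.4664,.0007,.003,6.9)
a=read_camera('top')[130:270,400:520];b=read_camera('scene')[160:260,260:360]
cv2.imwrite('pics/s6.png',np.hstack([cv2.resize(a,(430,500),interpolation=2),cv2.resize(b,(370,500))])[:,:,::-1])"
```

```text
tool_pos: [0.4644, -0.0439, 0.0629]
tool_pos: [0.4673, -0.0017, 0.0603]
t26.6 phi6.8 yaw -0.001 | tx 0.025 ty -0.006 tz 0.573 | F [ 0.8  0.1 -0.8] w59.8 g0 pos [ 0.4673 -0.0017  0.0603]
```

View pics/s6.png

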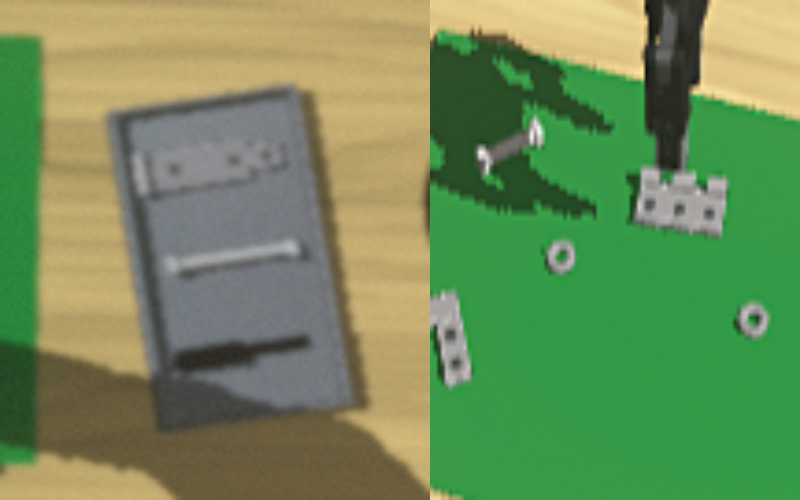

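All three parts of the long kit are in place: strap leaf, long pin, and file at (245,352). Each is clear of the others and of the walls. The gripper is above the butt leaf.

```bash
python3 -m crank '[0.4,0.02,-0.006,0.22,0, 0.4,0,0,0.17,0, 0.4,0,0,0.1,0, 0.4,0,0,0.05,0, 0.4,0,0,0.035,0, 0.4,0,0,0,0, 0.4,0,0,0,0, 0.4,0,0,0,0]'|grep -E "pos|force"
python3 -m crank '[-1,0,0,0,0, -1,0,0,0,0, -1,0,0,0,0, -1,0,0,0,0, -1,0,0,0,0, -1,0,0,0,0, -1,0,0,0,0]'|grep -E "pos|force|width"
python3 -m crank '[-1,0,0,-0.2,0, -1,0,0,-0.3,0, -1,0,0,-0.3,0, -1,0,0,0,0, -1,0,0,0,0, -1,0,0,0,0]'|grep -E "pos|force|width"
python3 -c "
from h import *
f=np.radians(5.4);a=.032
go(.5071+a*np.cos(f),.3409+a*np.sin(f),.0838,5.4)
cv2.imwrite('pics/s7.png',cv2.resize(read_camera('scene')[120:260,250:370,::-1],(480,560)))"
```

```text
tool_pos: [0.4665, 0.0016, 0.0035]
force: [-0.3, -0.7, 0.1]
grasp_force: 0.0
tool_pos: [0.4662, 0.0017, 0.0038]
force: [-0.7, 0.5, 7.1]
gripper_width: 0.0349
grasp_force: 59.1
tool_pos: [0.4654, 0.0018, 0.0823]
force: [0.4, 0.9, -0.3]
gripper_width: 0.0351
grasp_force: 60.1
t28.8 phi6.9 yaw 0.008 | tx 3.337 ty 1.054 tz -0.015 | F [ 0.4  0.9 -0.3] w35.1 g60 pos [0.4654 0.0018 0.0823]
```

View pics/s7.png

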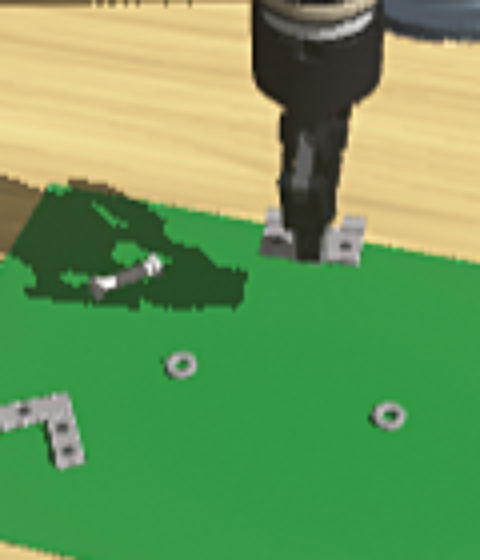

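The butt leaf is held level. Moving it to the grey square tray.

```bash
python3 -m crank '[-1,0,0,0,0.008, -1,0.417,0.132,0,0, -1,0.417,0.132,0,0, -1,0.417,0.132,0,0, -1,0.417,0.132,0,0, -1,0.417,0.132,0,0, -1,0.417,0.132,0,0, -1,0.417,0.132,0,0]' | grep pos
python3 -m crank '[-1,0.417,0.132,0,0, -1,0,0,0.2,0, -1,0,0,0.2,0, -1,0,0,0,0, -1,0,0,0,0, -1,0,0,0,0]' | grep -E "pos|force"
python3 -c "
from h import *
f=np.radians(5.4);a=.032
go(.5071+a*np.cos(f),.3409+a*np.sin(f),.0068,5.4)"
```

```text
tool_pos: [0.5297, 0.3026, 0.0817]
tool_pos: [0.54, 0.3436, 0.0434]
force: [0.2, -0.1, -1.4]
grasp_force: 60.2
t30.2 phi5.4 yaw 0.000 | tx 0.004 ty -0.010 tz 0.366 | F [ 0.2 -0.1 -1.4] w35.1 g60 pos [0.54   0.3436 0.0434]
```

```bash
python3 -m crank '[-1,0,-0.01,0.15,0, -1,0,0,0.11,0, -1,0,0,0.06,0, -1,0,0,0.04,0, -1,0,0,0,0, -1,0,0,0,0, -1,0,0,0,0]' | grep -E "pos|force"
python3 -m crank '[0.2,0,0,0,0, 0.2,0,0,0,0, 0.2,0,0,0,0, 0.2,0,0,0,0]' | grep -E "pos|force|width"
python3 -m crank '[0.2,0,0,-0.1,0, 0.2,0,0,-0.3,0, 0,0,0,-0.4,0, 0,0,0,0,0, 0,0,0,0,0, 0,0,0,0,0]'| grep -E "pos|force|width"
python3 -c "
from h import *
go(.4598,-.1358,.06,46)"
```

```text
tool_pos: [0.5388, 0.3438, 0.0072]
force: [-0.4, -0.8, -1.9]
grasp_force: 60.2
tool_pos: [0.5387, 0.3438, 0.0072]
force: [0.5, 0.3, -0.2]
gripper_width: 0.0511
grasp_force: 0.0
tool_pos: [0.5378, 0.3434, 0.0866]
force: [0.8, 0.5, -1.0]
gripper_width: 0.0427
grasp_force: 0.0
t31.9 phi5.5 yaw -0.225 | tx -2.768 ty -3.988 tz 0.266 | F [ 0.8  0.5 -1. ] w42.7 g0 pos [0.5378 0.3434 0.0866]
```

```bash
python3 -m crank '[0,0,0,0,-0.045, 0,0,0,0,-0.045, 0,0,0,0,-0.045, 0,0,0,0,-0.045, 0,0,0,0,-0.045]' | grep pos
python3 -m crank '[0,-0.252,-0.362,0.024,0, 0,-0.252,-0.362,0.024,0, 0,-0.252,-0.362,0.024,0, 0,-0.252,-0.362,0.024,0, 0,-0.252,-0.362,0.024,0, 0,-0.252,-0.362,0.024,0, 0,-0.252,-0.362,0.024,0, 0,-0.252,-0.362,0.024,0]' | grep pos
python3 -m crank '[0,-0.252,-0.362,0.024,0, 0,-0.252,-0.362,0.024,0, 0,-0.252,-0.362,0.024,0, 0,0,0,0,0, 0,0,0,0,0, 0,0,0,0,0, 0,0,0,0,0]' | grep pos
python3 -c "
from h import *
go(.4598,-.1358,.004,46)
a=read_camera('top')[150:260,140:240];b=read_camera('scene')[130:230,230:330]
cv2.imwrite('pics/s8.png',np.hstack([cv2.resize(a,(430,473),interpolation=2),cv2.resize(b,(370,473))])[:,:,::-1])"
```

```text
tool_pos: [0.5373, 0.3431, 0.0852]
tool_pos: [0.4807, -0.006, 0.0667]
tool_pos: [0.4607, -0.1336, 0.0603]
t34.0 phi46.1 yaw 0.001 | tx -0.009 ty -0.022 tz 0.563 | F [-0.1  0.1 -0.8] w42.3 g0 pos [ 0.4607 -0.1336  0.0603]
```

View pics/s8.png

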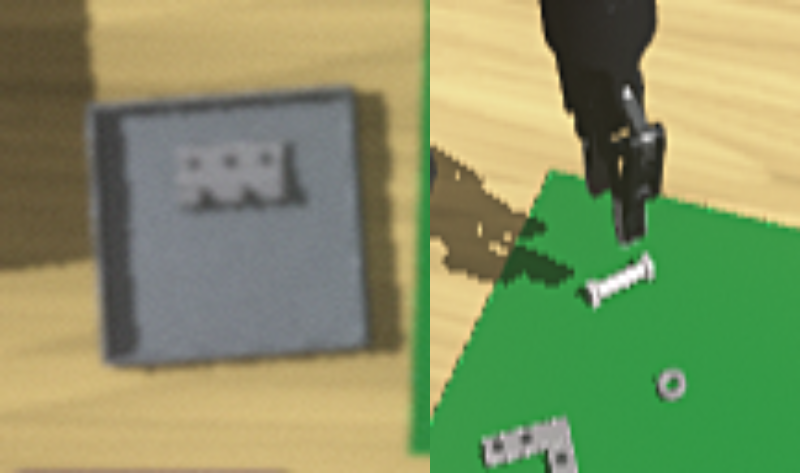

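The butt leaf lies flat in the grey square tray at (232,175), well clear of the walls. Next, the short pin.

```bash
python3 -m crank '[0,-0.01,-0.02,0.22,0, 0,0,0,0.17,0, 0,0,0,0.1,0, 0,0,0,0.05,0, 0,0,0,0.02,0, 0,0,0,0,0, 0,0,0,0,0, 0,0,0,0,0]'|grep -E "pos|force"
python3 -m crank '[-1,0,0,0,0, -1,0,0,0,0, -1,0,0,0,0, -1,0,0,0,0, -1,0,0,0,0, -1,0,0,0,0, -1,0,0,0,0]'|grep -E "pos|force|width"
python3 -m crank '[-1,0,0,-0.2,0, -1,0,0,-0.3,0, -1,0,0,-0.3,0, -1,0,0,0,0, -1,0,0,0,0, -1,0,0,0,0]'|grep -E "pos|force|width"
python3 -c "
from h import *
f=np.radians(5.4);a=-.033
go(.5071+a*np.cos(f),.3409+a*np.sin(f),.0838,5.4)"
```

```text
tool_pos: [0.4607, -0.1376, 0.0052]
force: [-0.3, -0.1, -0.1]
grasp_force: 0.0
tool_pos: [0.4605, -0.1375, 0.005]
force: [-0.5, -0.2, 5.7]
gripper_width: 0.0072
grasp_force: 58.9
tool_pos: [0.4597, -0.137, 0.0837]
force: [0.4, -0.3, -0.6]
gripper_width: 0.0068
grasp_force: 59.0
t36.1 phi46.0 yaw 0.225 | tx 4.713 ty 0.592 tz -0.001 | F [ 0.4 -0.3 -0.6] w6.8 g59 pos [ 0.4597 -0.137   0.0837]
```

```bash
python3 -m crank '[-1,0,0,0,0.045, -1,0,0,0,0.045, -1,0,0,0,0.045, -1,0,0,0,0.045, -1,0,0,0,0.045]' | grep pos
python3 -m crank '[-1,0.428,0.054,0,0, -1,0.428,0.054,0,0, -1,0.428,0.054,0,0, -1,0.428,0.054,0,0, -1,0.428,0.054,0,0, -1,0.428,0.054,0,0, -1,0.428,0.054,0,0, -1,0.428,0.054,0,0]' | grep pos
python3 -m crank '[-1,0.428,0.054,0,0, -1,0.428,0.054,0,0, -1,0.428,0.054,0,0, -1,0,0,0.2,0, -1,0,0,0.2,0, -1,0,0,0,0, -1,0,0,0,0, -1,0,0,0,0]' | grep -E "pos|force"
python3 -c "
from h import *
f=np.radians(5.4);a=-.033
go(.5071+a*np.cos(f),.3409+a*np.sin(f),.0078,5.4)"
```

```text
tool_pos: [0.4594, -0.1369, 0.0831]
tool_pos: [0.4696, 0.2091, 0.083]
tool_pos: [0.475, 0.3366, 0.0447]
force: [0.3, -0.4, -1.2]
grasp_force: 59.0
t38.2 phi5.4 yaw 0.000 | tx 0.012 ty -0.006 tz 0.369 | F [ 0.3 -0.4 -1.2] w7.1 g59 pos [0.475  0.3366 0.0447]
```

```bash
python3 -m crank '[-1,0.01,0,0.15,0, -1,0,0,0.12,0, -1,0,0,0.06,0, -1,0,0,0.035,0, -1,0,0,0,0, -1,0,0,0,0, -1,0,0,0,0]' | grep -E "pos|force"
python3 -m crank '[-0.4,0,0,0,0, -0.4,0,0,0,0, -0.4,0,0,0,0, -0.4,0,0,0,0]' | grep -E "pos|force|width"
python3 -m crank '[-0.4,0,0,-0.1,0, -0.4,0,0,-0.3,0, 0,0,0,-0.4,0, 0,-0.4,-0.1,-0.2,0, 0,-0.4,-0.1,-0.2,0, 0,-0.4,-0.1,0,0, 0,-0.4,-0.1,0,0, 0,-0.4,0,0,0]'| grep -E "pos|force|width"
python3 -m crank '[0,-0.4,0,0,0, 0,-0.3,0,0,0, 0,0,0,0,0, 0,0,0,0,0, 0,0,0,0,0, 0,0,0,0,0]'| grep -E "pos|force|width"
python3 -c "
from h import *
im=read_camera('top');s=read_camera('scene')
a=cv2.resize(im[150:260,150:510],(800,244),interpolation=2);b=cv2.resize(s[120:350,150:520],(572,356))
b=np.hstack([b,np.zeros((356,228,3),np.uint8)])
cv2.imwrite('pics/s9.png',np.vstack([a,b])[:,:,::-1])"
```

```text
tool_pos: [0.4747, 0.338, 0.0083]
force: [0.1, 0.4, -1.3]
grasp_force: 59.0
tool_pos: [0.4746, 0.3379, 0.0082]
force: [0.4, 0.2, -0.2]
gripper_width: 0.0256
grasp_force: 0.0
tool_pos: [0.452, 0.1337, 0.1291]
force: [1.0, -0.2, -0.2]
gripper_width: 0.0426
grasp_force: 0.0
tool_pos: [0.4602, 0.0664, 0.1283]
force: [-1.1, 0.2, -0.3]
gripper_width: 0.0426
grasp_force: 0.0
```

View pics/s9.png

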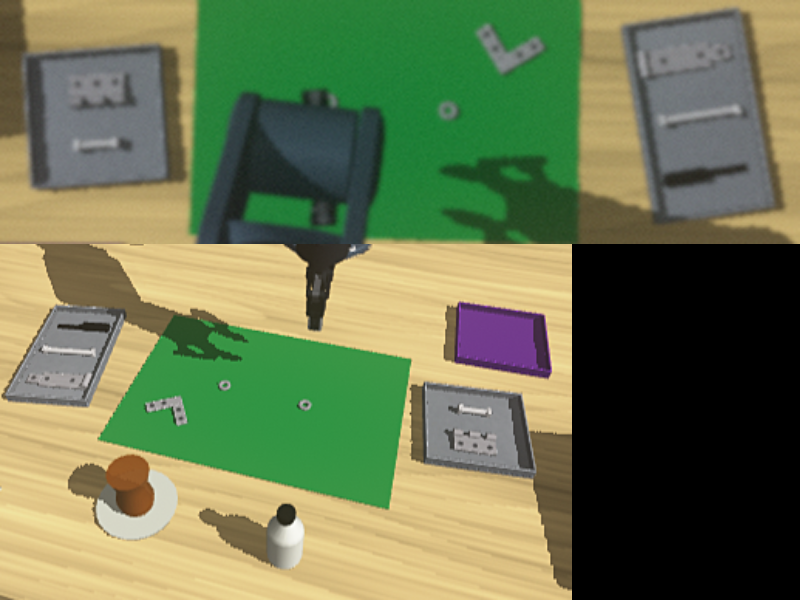

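All five parts lie flat and apart in the right trays: butt leaf (98,90) and short pin (97,146) in the square tray; strap leaf (685,57), long pin (700,115) and file (705,175) in the long tray. The bracket, tea glass and oil bottle haven't moved, and the gripper is clear.

```bash
python3 -c "
from bench import *
print(job_done())"
```

```text
the job is handed in; nothing more can be done
None
```

Both hinge kits are made up in their trays, with the bracket, tea glass and oil bottle left where they were, and the job was handed in at about 41 s of the 115 s allowed.

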